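# Clear the specimen stage and register the holder in its fence corner

## Robot

A 6-joint arm with a two-finger parallel gripper is mounted at the origin on the work surface. World frame = base frame: x ahead of the robot, y to its left, z up, the work surface at z = 0. Lengths are in mm, angles in rad, forces in N, time in s.
With the tool pointing down it reaches from about 350 to 975 mm from the base axis. Payload 7.1 kg.
Tool frame: the origin (TCP) lies at the very end of the fingers, on their centre line; the grasp point (between the pads) lies 19 mm behind it; x points along the fingers, y is the direction in which the jaws open and shut, and the axes are right-handed (so a half turn about x gives the same grasp; the last joint's range is limited). The gripper opens to 88 mm and grips with 3 to 60 N. Pads are 20 mm wide; open, the fingers measure 115 mm over their backs; the gripper's body (75 mm by 178 mm) begins 61 mm behind the grasp point.
Start: joints at [1.198, 0.423, 1.63, -0, 1.089, -0.019], TCP at [216.508, 586.284, 222.675] pointing down, gripper open.
Joint ranges: [-3, 3], [-0.9, 2.11], [0.09, 2.58], [-1.31, 4.45], [0.11, 2.69], [-2.54, 2.54]. Speed limits (rad/s): [2.39, 2.39, 3.01, 3.14, 3.14, 3.14].

## Interface

Orientations are given as a rotation vector (axis times angle).
In Python, from workcell import ctrl gives the robot as it stands. The module is installed in compiled form; this text tells all that it offers.
- The arm moves only by the tool carry_out, never from a script. Its argument "commands" is a list of rows, each a list of 6 numbers: the shift along the tool's x, y, z in m, then the turn, a rotation vector about the tool's x, y, z in degrees. In form: [[tx, ty, tz, rx, ry, rz], ...]. A call has 1 to 8 rows; each row shifts and turns the pose as measured when the row begins, along the tool's axes as they then stand; what a row does not reach is not made up. A row lasts 1/8 s, in which the tool goes at most 62.5 mm and 10.7 degrees, less where a joint would pass 70% of its speed; a pose out of reach is approached as far as the arm can. A call with a gripper value outside its range is refused whole. "grip" is the closure, from 0 (fully open) to 1 (shut), set as the call begins (left out, the last holds). The fingers move at their own pace and stop on an object; the grip force is fixed at half the most. Time passes only in rows, so rows that do not move let the fingers close. It gives the time, the measured TCP pose, the force and the opening at its end, in the units of the state.
- ctrl.get_obs(): the state, without advancing time (a new reading comes with each control period).
- ctrl.get_image(name): name is "side" or "top" or "wrist"; returns a dict with "pixels" (400x640x3 uint8, blue, green, red), "intrinsics" (3x3 intrinsics, pixels), "rvec" (rotation vector, rad) and "tvec" (3), from world to camera coordinates, as OpenCV has them. Camera axes: x right, y down, z forward; pixel columns grow to the right and rows downward; lengths in mm; the calibration is good to about 2 mm. A picture is of the moment at which its call begins. There is no depth.
- ctrl.close_job(): hands the job in, once; it reports no verdict.
The state is a dict: "t": time; "qpos": joint angles; "qvel": joint speeds; "joint_torque": joint torques, N m; "ee_pos": TCP position; "orientation": TCP orientation; "ft_force": force on the tool from outside, world axes, zero at the start; "moment": the same for the moment, N m; "width": finger opening in mm.
Only numpy, scipy, OpenCV 4.12 (cv2) and the standard library are available. Lean on these libraries where they do the work, as an engineer would, in place of code of your own. Each camera call takes 0.05 s, during which the arm holds its last target. There are 200 camera calls.

## Task

Take the scraper block and wipe the three resin offcuts off the specimen stage into the catch trough along its near edge, without touching the offcuts with the gripper or the holder, and stand the scraper back on the table. Then push the black specimen holder along the stage, without lifting it, until it sits square and flush against both fences of the corner. Leave the other things on the table where they are.

Things in the scene. Friction and masses are not known exactly. Their poses are not given: they have to be found in the camera images.
- stage: Fixed aluminium plate 200 (x) by 340 mm (y), top at 35 mm. Origin: its centre at table height; x points away from the robot, y left. Steel fences 16 mm thick, tops at 57 mm: inner faces at x = +100 (far) and y = +170 (left). Near and right edges are open. A dark steel catch trough lies along the near edge: x = -100 to -180, y = -170 to 170, floor at 5 mm, rim at 22 mm.
- stage_corner (a point): Inner corner of the two fences at the height of the plate's top: stage frame (100, 170, 35) mm, axes as the stage's.
- holder: Loose black dish 100 (x) by 120 mm (y), walls 36 mm high, 10 mm thick, flat vertical outside, about 0.5 kg; a pale bone model 60 mm wide rises in its middle to 51 mm. Origin: centre of the underside. Starts askew (up to 0.3 rad) on the right half of the stage, off both fences; its +x face belongs on the far fence, its +y face on the left one.
- holder_corner (a point): Far left lower corner of the holder: holder frame (50, 60, 0) mm, axes as the holder's. It meets stage_corner when home.
- scraper: Loose scraper block standing on the table right of the stage: aluminium bar 130 mm long (its x), 34 wide (y), 22 high, with an upright grey handle on top, 84 mm long (x) by 22 wide (y), from 22 to 71 mm above the underside. 0.22 kg. Origin: centre of the underside.
- chip0: Loose pale resin offcut, 36 by 24 by 16 mm with a 6 mm step on top (22 mm high in all), 16 g. Origin: centre of its underside. Starts on the left half of the stage, 25 to 145 mm to the left of the stage's middle and at stage x from -80 to +45 mm.
- chip1: Loose pale resin offcut, 36 by 24 by 16 mm with a 6 mm step on top (22 mm high in all), 16 g. Origin: centre of its underside. Starts on the left half of the stage, 25 to 145 mm to the left of the stage's middle and at stage x from -80 to +45 mm.
- chip2: Loose pale resin offcut, 36 by 24 by 16 mm with a 6 mm step on top (22 mm high in all), 16 g. Origin: centre of its underside. Starts on the left half of the stage, 25 to 145 mm to the left of the stage's middle and at stage x from -80 to +45 mm.
- bowl: Bystander: loose steel bowl, 110 mm across, 50 mm high, left of the stage. Origin: centre of the underside.
- bottle: Bystander: loose white bottle with red cap, 64 mm across, 160 mm high, beyond the far fence. Origin: centre of the underside.
- rack: Bystander: blue instrument rack, 100 by 170 by 35 mm, far right. Origin: centre of the underside.
- forceps: Bystander: steel forceps, 125 mm long, 12 mm high, near right. Origin: under their middle.
- syringe: Bystander: clear syringe, 135 mm long, about 20 mm high, left. Origin: under its middle.
- jar: Bystander: amber jar with steel cap, 60 mm across, 70 mm high, beyond the far fence. Origin: centre of the underside.

How it is judged:
By the outcome, as a careful person would: the job done as asked, in the order asked, and still so for the second after the job is handed in, with the robot touching nothing.
It also fails if it takes over 72 s, if anything falls off the work surface, if the arm or the gripper's body presses on something with over 40 N, if the wrist force passes 120 N, or if a joint passes its speed limit or range.

## Working session

There is one attempt and no reset: what is moved stays moved. The work goes in short steps, Python scripts to look and compute and a tool call to move; the robot and the scene stay as the last step left them, time stands still between calls to the robot, and variables do not carry over. Pictures are saved under pics/ and viewed, about 8 in all and at most 12, crops included, and the job is handed in when it is done.

Besides the shell and the picture viewer there is one more tool, called after "Call:" as a command line: name --pt "numbers of a row" for each row, then --argument value for the rest. carry_out: Moves the arm, as the interface text tells. Its arguments: {"type":"object","properties":{"commands":{"type":"array"},"grip":{"type":"number"}},"required":["commands"]}

```bash
mkdir -p pics
python3 - <<'E'
from workcell import ctrl
import cv2,numpy as np
for n in ("top","side"):
    d=ctrl.get_image(n); cv2.imwrite(f"pics/{n}0.png",d["pixels"]); np.savez(f"pics/{n}0.npz",**d)
    R=cv2.Rodrigues(np.array(d["rvec"],float))[0]; print(n,(-R.T@np.array(d["tvec"]).ravel()).round(), R[2].round(2), np.array(d["intrinsics"]).round(1).tolist())
o=ctrl.get_obs(); print(o)
E
```

```text
top [ 291.   11. 1453.] [ 0.21  0.   -0.98] [[480.9, 0.0, 321.0], [0.0, 480.9, 198.4], [0.0, 0.0, 1.0]]
side [486. 799. 997.] [ 0.09 -0.64 -0.77] [[438.9, 0.0, 320.1], [0.0, 438.9, 199.7], [0.0, 0.0, 1.0]]
{'t': 0.1, 'qpos': array([ 1.19801756e+00,  4.23770072e-01,  1.63059620e+00, -1.15228458e-05,
        1.08862840e+00, -1.89836096e-02]), 'qvel': array([-0.00103299, -0.0015414 , -0.00057192,  0.00029852,  0.0006706 ,
       -0.00030079]), 'joint_torque': array([ 3.67100265e-04, -5.45612741e+01, -2.74325359e+01,  6.46287203e-02,
        1.87982584e-02, -2.52894137e-05]), 'ee_pos': array([216.32286363, 585.83093231, 221.98274175]), 'orientation': array([ 0.27652737,  1.5531744 , -0.27870001]), 'ft_force': array([-0.37215545, -0.19992445,  0.46978557]), 'moment': array([ 0.01618842, -0.01366901,  0.01533404]), 'width': 87.86656817565101}
```

View pics/top0.png

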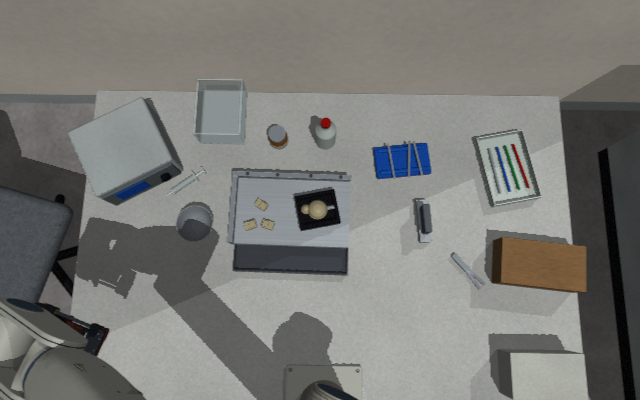

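View pics/side0.png

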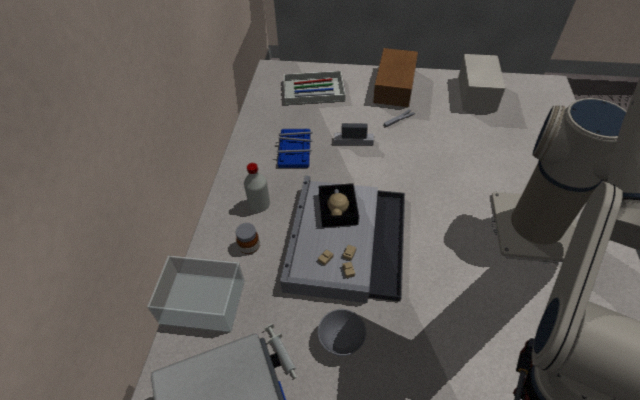

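Top view: stage spans cols 230–350, rows 170–272. Chips are at about (262,204), (250,225) and (268,225), the holder at (318,209) and the scraper at (424,220). The side view agrees. Next I'll measure.

```bash
cat > h.py <<'E'
import cv2,numpy as np
def cam(d): return cv2.Rodrigues(np.array(d["rvec"],float))[0],np.array(d["tvec"],float).ravel(),np.array(d["intrinsics"],float)
def ray(d,uv,z):
    "pixels -> world points on plane z"
    R,t,K=cam(d); uv=np.atleast_2d(np.array(uv,float))
    w=np.c_[uv,np.ones(len(uv))]@np.linalg.inv(K).T@R; c=-R.T@t
    return c+w*((z-c[2])/w[:,2])[:,None]
def proj(d,P):
    R,t,K=cam(d); return cv2.projectPoints(np.array(P,float).reshape(-1,1,3),np.array(d["rvec"],float),t,K,None)[0].reshape(-1,2)
E
python3 - <<'E'
from h import *
d=dict(np.load("pics/top0.npz")); p=d["pixels"]; hsv=cv2.cvtColor(p,cv2.COLOR_BGR2HSV)
c=cv2.resize(p[160:280,220:440],None,fx=3.6,fy=3.6,interpolation=cv2.INTER_CUBIC); cv2.imwrite("pics/topc.png",c)
def comps(m,lo,hi,box,z,name):
    M=np.zeros_like(m); x0,y0,x1,y1=box; M[y0:y1,x0:x1]=m[y0:y1,x0:x1]
    for k in cv2.findContours(M,cv2.RETR_EXTERNAL,cv2.CHAIN_APPROX_NONE)[0]:
        a=cv2.contourArea(k)
        if lo<a<hi:
            w=ray(d,k[:,0],z)[:,:2].astype(np.float32); r=cv2.minAreaRect(w); print(name,a,k[:,0].mean(0).round(1),np.round(r[0],1),np.round(r[1],1),round(r[2],1))
comps(cv2.inRange(hsv,(8,50,90),(35,255,255)),15,400,(232,170,352,245),51,"chip")
comps(cv2.inRange(hsv,(0,0,0),(180,255,50)),300,4000,(285,180,350,240),71,"holder")
E
```

```text
chip 75.0 [250.  224.5] [504.9 223.9] [23.7 33.5] 19.6
chip 75.5 [267.3 223.9] [507.1 173. ] [35.  22.4] 72.2
chip 290.0 [314.4 209.5] [552.5  35.7] [51.3 71.2] 0.7
chip 76.0 [261.  204.1] [566.9 194. ] [35.9 22.3] 57.0
holder 1326.0 [316.9 209.1] [550.   27.1] [103.3 117.3] 11.5
```

View pics/topc.png

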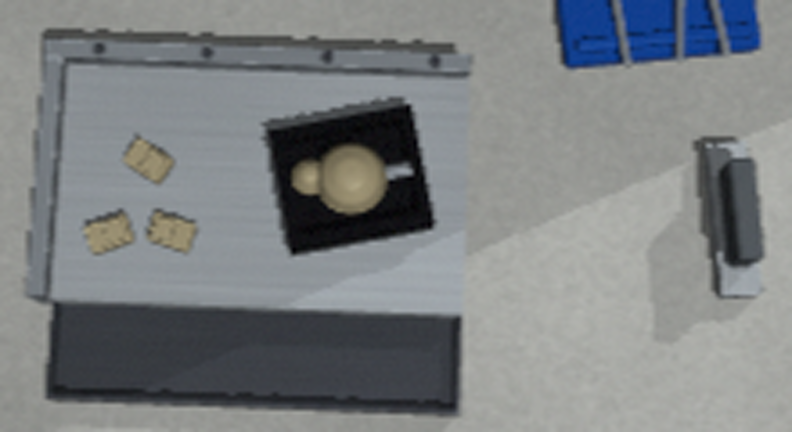

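The crop shows the fence corner at crop (66,62), plate near edge from (50,302) to (465,315), and the scraper bar spanning (700–760, 138–297).

Run:
```python
from h import *
d=dict(np.load("pics/top0.npz"))
f=lambda q:np.array(q,float)/3.6+[220-.36,160-.36]
def show(n,q,z): print(n,ray(d,f(q),z)[:,:2].round(1).tolist())
show("plate nearL,nearR,farR(z35)",[(50,302),(465,315),(470,73)],35)
show("inner fence top far-left (57)",[(66,60)],57)
show("left fence outer near/far, far fence",[(26,297),(44,32),(470,57)],57)
show("trough rim near L,R",[(48,398),(458,412)],22)
show("holder top FL,FR,NR,NL z71",[(266,124),(406,101),(434,227),(293,253)],71)
show("scraper bar top z22: far-left, farR, nearR,nearL",[(703,138),(737,138),(760,294),(722,297)],22)
show("handle top z71",[(727,158),(748,158),(764,261),(738,266)],71)
from scipy.spatial.transform import Rotation as Ro
print(Ro.from_rotvec([0.27652737,1.5531744,-0.27870001]).as_matrix().round(3))
```

```text
plate nearL,nearR,farR(z35) [[450.1, 272.1], [443.8, -68.6], [648.2, -72.6]]
inner fence top far-left (57) [[649.5, 264.9]]
left fence outer near/far, far fence [[451.4, 287.6], [673.4, 284.4], [656.4, -71.3]]
trough rim near L,R [[372.8, 272.1], [365.8, -63.6]]
holder top FL,FR,NR,NL z71 [[594.1, 96.3], [614.8, -18.0], [510.7, -41.4], [488.1, 71.9]]
scraper bar top z22: far-left, farR, nearR,nearL [[597.5, -270.1], [597.8, -298.9], [465.8, -313.8], [462.9, -282.2]]
handle top z71 [[570.6, -279.6], [570.8, -296.7], [486.5, -306.8], [482.2, -285.8]]
[[-0.001  0.346  0.938]
 [-0.001  0.938 -0.346]
 [-1.    -0.001 -0.   ]]
```

```bash
cat > plan.py <<'E'
import sys,numpy as np
from scipy.spatial.transform import Rotation as Ro
from workcell import ctrl
# usage: plan.py x y z jawyaw_deg : rows from the present pose to target
def plan(x,y,z,psi):
    o=ctrl.get_obs(); p=o["ee_pos"]; M=Ro.from_rotvec(o["orientation"]).as_matrix()
    y0=np.degrees(np.arctan2(M[1,1],M[0,1])); dy=(psi-y0+180)%360-180
    d=np.array([x,y,z])-p; n=int(max(np.ceil(np.linalg.norm(d)/60),np.ceil(abs(dy)/10.5),1))
    print("t",round(o["t"],2),"pos",p.round(1),"yaw",round(y0,2),"tilt",M[:,0].round(4),"q",o["qpos"].round(2),"F",o["ft_force"].round(1),"w",round(o["width"],1),"rows",n)
    Ms=M
    for i in range(n):
        print([float(v) for v in (Ms.T@(d/n)/1000).round(4)],round(-dy/n,2))
        Ms=Ms@Ro.from_rotvec([np.radians(-dy/n),0,0]).as_matrix()
plan(*map(float,sys.argv[1:5]))
E
python3 plan.py 440 100 260 -1.1
```

```text
t 0.1 pos [216.3 585.8 222. ] yaw 69.73 tilt [-5.0e-04 -1.3e-03 -1.0e+00] q [ 1.2   0.42  1.63 -0.    1.09 -0.02] F [-0.4 -0.2  0.5] w 87.9 rows 9
[-0.0042, -0.042, 0.042] 7.87
[-0.0042, -0.0359, 0.0474] 7.87
[-0.0042, -0.0291, 0.0518] 7.87
[-0.0042, -0.0217, 0.0553] 7.87
[-0.0042, -0.0139, 0.0578] 7.87
[-0.0042, -0.0059, 0.0591] 7.87
[-0.0042, 0.0023, 0.0594] 7.87
[-0.0042, 0.0104, 0.0585] 7.87
[-0.0042, 0.0183, 0.0565] 7.87
```

Call:
carry_out --pt "-0.004 -0.042 0.042 8 0 0" --pt "-0.004 -0.036 0.047 8 0 0" --pt "-0.004 -0.029 0.052 8 0 0" --pt "-0.004 -0.022 0.055 8 0 0" --pt "-0.004 -0.014 0.058 8 0 0" --pt "-0.004 -0.006 0.059 8 0 0" --pt "-0.004 0.002 0.059 8 0 0" --pt "-0.004 0.01 0.058 8 0 0" --grip 0

```text
t: 1.1
ee_pos: [407.0, 140.4, 253.3]
orientation: [1.154, 1.241, -1.158]
ft_force: [0.9, 0.7, -0.1]
width: 87.8
```

```bash
python3 plan.py 440 100 260 -1.1
```

```text
t 1.1 pos [407.  140.4 253.3] yaw 4.12 tilt [-7.0e-04 -2.7e-03 -1.0e+00] q [ 0.31  0.09  2.01 -0.    1.05  0.24] F [ 0.9  0.7 -0.1] w 87.8 rows 1
[-0.0066, 0.03, 0.0426] 5.22
```

Call:
carry_out --pt "-0.006 0.03 0.042 5.2 0 0" --pt "0 0 0 0 0 0"

```text
t: 1.35
ee_pos: [441.4, 96.0, 259.8]
orientation: [1.228, 1.193, -1.232]
ft_force: [0.1, -0.2, 0.5]
width: 87.4
```

```bash
python3 plan.py 529 -291 200 -84.3
python3 - <<'E'
from workcell import ctrl
from h import *
d=ctrl.get_image("wrist"); np.savez("pics/w1.npz",**d); cv2.imwrite("pics/w1.png",d["pixels"])
R,t,K=cam(d); print((-R.T@t).round(1),R[2].round(3),K.round(1).tolist())
E
```

```text
t 1.35 pos [441.4  96.  259.8] yaw -1.66 tilt [-0.     -0.0028 -1.    ] q [ 0.19  0.12  1.96 -0.    1.07  0.22] F [ 0.1 -0.2  0.5] w 87.4 rows 8
[0.0076, 0.0123, 0.048] 10.33
[0.0076, 0.0208, 0.045] 10.33
[0.0076, 0.0285, 0.0406] 10.33
[0.0076, 0.0353, 0.0348] 10.33
[0.0076, 0.041, 0.0279] 10.33
[0.0076, 0.0453, 0.0201] 10.33
[0.0076, 0.0482, 0.0117] 10.33
[0.0076, 0.0495, 0.0028] 10.33
[443.7 166.8 421.2] [-0.008 -0.26  -0.965] [[288.7, 0.0, 316.6], [0.0, 288.7, 200.5], [0.0, 0.0, 1.0]]
```

View pics/w1.png

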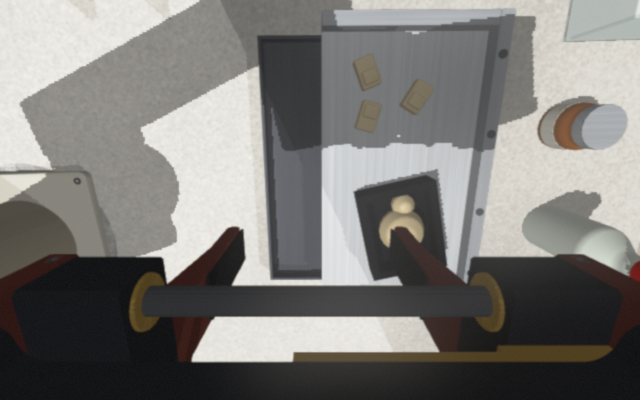

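Wrist view: plate near edge lies along col ≈321, the fence inner corner is near (491,31), and chips are at (367,72), (368,116) and (417,97). The holder is at (400,225).

Run:
```python
from h import *
d=dict(np.load("pics/w1.npz")); p=d["pixels"]
f=lambda n,q,z: print(n,ray(d,q,z)[:,:2].round(1).tolist())
f("near edge z35",[(321.5,31),(321.5,150),(321.5,277)],35)
f("inner corner z35",[(491,31)],35); f("far fence base",[(479,150)],35)
f("trough rim",[(259,37),(271,277)],22)
f("holder top FL, NL, NR",[(437,171),(355,191),(371,278)],71)
hsv=cv2.cvtColor(p,cv2.COLOR_BGR2HSV); print(hsv[72,367],hsv[60,430])
M=np.zeros(p.shape[:2],np.uint8); M[40:140,330:450]=cv2.inRange(hsv,(8,45,30),(35,255,255))[40:140,330:450]
for k in cv2.findContours(M,cv2.RETR_EXTERNAL,cv2.CHAIN_APPROX_NONE)[0]:
    if cv2.contourArea(k)>150:
        r=cv2.minAreaRect(ray(d,k[:,0],51)[:,:2].astype(np.float32)); print("chip",np.round(r[0],1),np.round(r[1],1),round(r[2]))
t=dict(np.load("pics/top0.npz")); 
for n,q,z in(("bottle",(325,123),160),("jar",(277,131),70)): print(n,ray(t,q,z).round())
```

```text
near edge z35 [[452.4, 272.5], [449.0, 131.7], [444.6, -55.7]]
inner corner z35 [[655.0, 266.7]]
far fence base [[657.3, 125.8]]
trough rim [[374.9, 271.5], [366.7, -61.0]]
holder top FL, NL, NR [[589.1, 105.6], [489.0, 83.3], [511.5, -38.3]]
[ 20  59 126] [ 90   4 119]
chip [506.9 173. ] [34.3 23.2] 72
chip [565.1 193.9] [36.2 24.3] 58
chip [504.7 223.1] [23.8 34.6] 21
bottle [[782.   6. 160.]]
jar [[789. 151.  70.]]
```

Call:
carry_out --pt "0.007 0.012 0.048 10.3 0 0" --pt "0.007 0.021 0.045 10.3 0 0" --pt "0.007 0.028 0.041 10.3 0 0" --pt "0.007 0.035 0.035 10.3 0 0" --pt "0.007 0.041 0.028 10.3 0 0" --pt "0.007 0.045 0.02 10.3 0 0" --pt "0.007 0.048 0.012 10.3 0 0" --pt "0.007 0.05 0.003 10.3 0 0"

```text
t: 2.4
ee_pos: [522.9, -287.4, 199.0]
orientation: [2.172, 0.095, -2.188]
ft_force: [0.4, 0.1, -1.4]
width: 88.0
```

```bash
python3 plan.py 529 -291 180 -84.3
python3 - <<'E'
from workcell import ctrl
from h import *
d=ctrl.get_image("wrist"); np.savez("pics/w2.npz",**d); cv2.imwrite("pics/w2.png",d["pixels"])
E
```

```text
t 2.4 pos [ 522.9 -287.4  199. ] yaw -85.18 tilt [-0.0077  0.0027 -1.    ] q [-0.52  0.41  1.71 -0.    1.03  0.97] F [ 0.4  0.1 -1.4] w 88.0 rows 1
[0.0189, 0.0042, -0.0059] -0.88
```

View pics/w2.png

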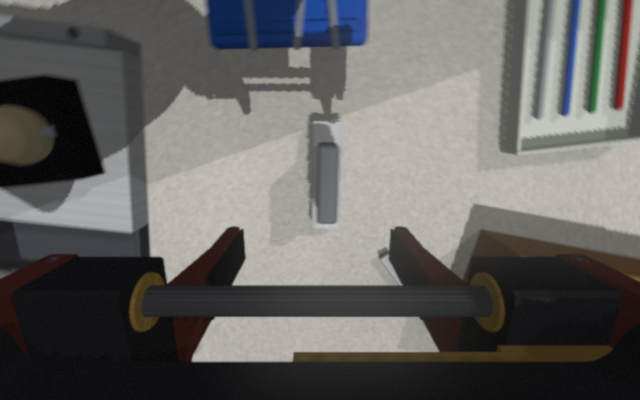

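Wrist view: the scraper stands between the open jaws, with the handle top at cols 319–338, rows 143–222. The bar ends are at rows 121 and 227.

Run:
```python
from h import *
d=dict(np.load("pics/w2.npz"))
f=lambda n,q,z: print(n,ray(d,q,z)[:,:2].round(1).tolist(),ray(d,q,z)[:,:2].mean(0).round(1))
f("handle top far l r, near l r",[(319,143),(337,143),(320,222),(338,222)],71)
f("bar top far/near",[(312,121),(341,122),(337,227),(312,227)],22)
f("forceps tip",[(383,257)],10)
```

```text
handle top far l r, near l r [[573.8, -284.8], [575.3, -302.5], [491.8, -293.1], [493.4, -312.1]] [ 533.6 -298.1]
bar top far/near [[593.9, -275.3], [595.5, -308.0], [469.6, -316.6], [466.9, -285.6]] [ 531.5 -296.4]
forceps tip [[428.2, -383.1]] [ 428.2 -383.1]
```

```bash
python3 plan.py 532 -296 31 -84
```

```text
t 2.45 pos [ 524.1 -292.5  198.3] yaw -85.72 tilt [-6.3e-03 -2.0e-04 -1.0e+00] q [-0.53  0.42  1.7  -0.    1.03  0.97] F [ 1.6 -3.9  0.3] w 87.2 rows 3
[0.0557, 0.0014, -0.0029] -0.57
[0.0557, 0.0014, -0.0029] -0.57
[0.0557, 0.0014, -0.0029] -0.57
```

Call:
carry_out --pt "0.045 0.0014 -0.003 -0.6 0.36 0" --pt "0.045 0.0014 -0.003 -0.6 0 0" --pt "0.04 0.0014 -0.003 -0.6 0 0" --pt "0 0 0 0 0 0"

```text
t: 2.95
ee_pos: [534.2, -291.0, 63.9]
orientation: [2.162, 0.126, -2.166]
ft_force: [0.8, 0.0, 0.2]
width: 87.7
```

```bash
python3 plan.py 532 -296 31 -84
```

```text
t 2.95 pos [ 534.2 -291.    63.9] yaw -83.45 tilt [-0.0019  0.0024 -1.    ] q [-0.52  0.61  1.75  0.    0.78  0.94] F [0.8 0.  0.2] w 87.7 rows 1
[0.0328, 0.0048, 0.0027] 0.55
```

Call:
carry_out --pt "0.017 0.003 0.002 0.5 0 0" --pt "0.015 0.002 0.001 0 0 0" --pt "0 0 0 0 0 0"

```text
t: 3.32
ee_pos: [533.5, -295.7, 33.0]
orientation: [2.168, 0.117, -2.165]
ft_force: [0.4, -0.3, 0.2]
width: 88.0
```

```bash
python3 plan.py 532 -296 31 -84
python3 - <<'E'
from workcell import ctrl
print([ctrl.get_obs()["ee_pos"].round(2) for _ in range(2)])
E
```

```text
t 3.33 pos [ 533.5 -295.7   33. ] yaw -83.83 tilt [ 1.3e-03  7.0e-04 -1.0e+00] q [-0.53  0.66  1.75  0.    0.72  0.94] F [ 0.4 -0.3  0.2] w 88.0 rows 1
[0.002, 0.0002, 0.0015] 0.17
[array([ 533.49, -295.67,   33.05]), array([ 533.49, -295.67,   33.05])]
```

Call:
carry_out --pt "0.002 0 0 0 0 0" --pt "0 0 0 0 0 0" --pt "0 0 0 0 0 0" --pt "0 0 0 0 0 0" --pt "0 0 0 0 0 0" --pt "0 0 0 0 0 0" --grip 1

```text
t: 4.08
ee_pos: [534.8, -296.7, 33.3]
orientation: [2.171, 0.115, -2.161]
ft_force: [0.2, 0.2, -0.8]
width: 31.2
```

```bash
python3 plan.py 532 -296 150 -84
```

```text
t 4.08 pos [ 534.8 -296.7   33.3] yaw -83.86 tilt [ 0.0047 -0.0012 -1.    ] q [-0.53  0.66  1.75  0.    0.72  0.94] F [ 0.2  0.2 -0.8] w 31.2 rows 2
[-0.0584, -0.0004, 0.0011] 0.07
[-0.0584, -0.0004, 0.0011] 0.07
```

Still closing (31 mm), so I'll wait for 22.

Call:
carry_out --pt "0 0 0 0 0 0" --pt "0 0 0 0 0 0" --pt "0 0 0 0 -0.2 0"

```text
t: 4.45
ee_pos: [534.8, -296.6, 33.4]
orientation: [2.167, 0.114, -2.164]
ft_force: [-0.5, 0.6, 2.6]
width: 21.8
```

```bash
python3 plan.py 532 -296 150 -84
```

```text
t 4.45 pos [ 534.8 -296.6   33.4] yaw -83.87 tilt [ 0.0012 -0.0015 -1.    ] q [-0.53  0.66  1.75 -0.    0.73  0.94] F [-0.5  0.6  2.6] w 21.8 rows 2
[-0.0583, -0.0004, 0.0013] 0.07
[-0.0583, -0.0003, 0.0013] 0.07
```

Call:
carry_out --pt "-0.03 0 0 0 0 0" --pt "-0.055 0 0 0 0 0" --pt "-0.055 0 0 0 0 0" --pt "-0.02 0 0 0 0 0"

```text
t: 4.95
ee_pos: [532.5, -295.2, 193.9]
orientation: [2.16, 0.119, -2.175]
ft_force: [0.5, 0.8, -2.9]
width: 21.8
```

```bash
python3 plan.py 621 194 190 -1.2
```

```text
t 4.95 pos [ 532.5 -295.2  193.9] yaw -83.86 tilt [-0.007   0.0025 -1.    ] q [-0.52  0.44  1.68 -0.    1.03  0.94] F [ 0.5  0.8 -2.9] w 21.8 rows 9
[0.0005, -0.053, -0.0156] -9.18
[0.0005, -0.0498, -0.0238] -9.18
[0.0005, -0.0454, -0.0315] -9.18
[0.0005, -0.0398, -0.0383] -9.18
[0.0005, -0.0331, -0.0442] -9.18
[0.0005, -0.0257, -0.0489] -9.18
[0.0005, -0.0175, -0.0524] -9.18
[0.0005, -0.0089, -0.0545] -9.18
[0.0005, -0.0001, -0.0552] -9.18
```

Call:
carry_out --pt "0 -0.053 -0.0156 -9.2 0.3 0" --pt "0 -0.05 -0.024 -9.2 0 0" --pt "0 -0.045 -0.0315 -9.2 0 0" --pt "0 -0.04 -0.038 -9.2 0 0" --pt "0 -0.033 -0.044 -9.2 0 0" --pt "0 -0.026 -0.049 -9.2 0 0" --pt "0 -0.0175 -0.052 -9.2 0 0" --pt "0 -0.009 -0.0545 -9.2 0 0"

```text
t: 5.95
ee_pos: [604.7, 148.5, 194.9]
orientation: [1.314, 1.137, -1.317]
ft_force: [0.0, -0.5, -1.3]
width: 21.6
```

```bash
python3 plan.py 621 194 190 -1.2
```

```text
t 5.95 pos [604.7 148.5 194.9] yaw -8.33 tilt [-1.1e-03 -8.0e-04 -1.0e+00] q [ 0.22  0.45  1.66 -0.    1.04  0.37] F [ 0.  -0.5 -1.3] w 21.6 rows 1
[0.0048, 0.0095, -0.0474] -7.13
```

Call:
carry_out --pt "0.004 0.009 -0.045 -7 0 0" --pt "0 0 0 0 0 0" --pt "0 0 0 0 0 0"

```text
t: 6.32
ee_pos: [619.0, 196.5, 189.0]
orientation: [1.216, 1.204, -1.223]
ft_force: [0.2, 0.4, -2.1]
width: 22.0
```

```bash
python3 plan.py 621 194 110 -1.2
```

```text
t 6.33 pos [619.  196.5 189. ] yaw -0.77 tilt [-0.0038 -0.002  -1.    ] q [ 0.29  0.5   1.59 -0.    1.05  0.3 ] F [ 0.2  0.4 -2.1] w 22.0 rows 2
[0.0395, 0.0012, 0.0012] 0.21
[0.0395, 0.0012, 0.0011] 0.21
```

Call:
carry_out --pt "0.03 0.001 0.001 0.2 0.1 0.2" --pt "0.03 0.001 0.001 0.2 0 0" --pt "0.02 0 0 0 0 0" --pt "0.01 0 0 0 0 0" --pt "0 0 0 0 0 0"

```text
t: 6.95
ee_pos: [620.7, 188.9, 97.6]
orientation: [1.23, 1.194, -1.231]
ft_force: [-0.1, 0.2, -1.7]
width: 22.0
```

```bash
python3 plan.py 621 194 70.5 -1.2;  python3 - <<'E'
from workcell import ctrl
from h import *
ims=[]
for n,(x,y,w,hh) in (("wrist",(250,0,280,210)),("side",(270,170,160,120))):
    d=ctrl.get_image(n); np.savez(f"pics/b_{n}.npz",**d); ims.append(cv2.resize(d["pixels"][y:y+hh,x:x+w],(640,480) if n=="wrist" else (640,480),interpolation=cv2.INTER_CUBIC))
cv2.imwrite("pics/b.png",cv2.resize(np.hstack(ims),(800,300)))
E
```

```text
t 6.95 pos [620.7 188.9  97.6] yaw -1.69 tilt [ 0.     -0.0011 -1.    ] q [ 0.28  0.61  1.65 -0.    0.89  0.31] F [-0.1  0.2 -1.7] w 22.0 rows 1
[0.0271, 0.0001, -0.0052] -0.49
```

View pics/b.png

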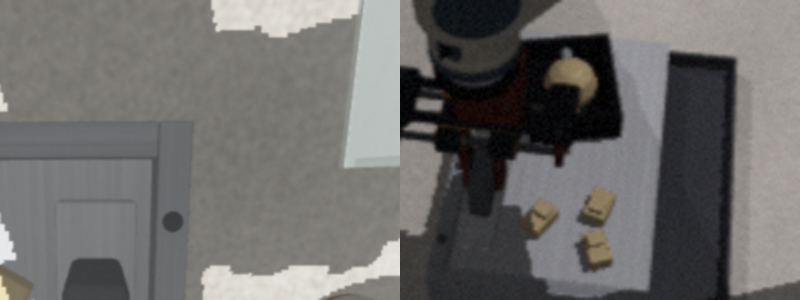

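Left half shows the bar's left end at crop row 201, cols 57–134. The fence inner corner is at about (155,157). Right half shows all three chips free and ahead of the bar.

Run:
```python
from h import *
d=dict(np.load("pics/b_wrist.npz"))
f=lambda q:np.array(q,float)*.7+[250,0]
print("bar end",ray(d,f([(57,201),(134,201)]),86.2).round(1))
print("fence inner top edge corner, base corner", ray(d,f([(158,157)]),57).round(1), ray(d,f([(152,159)]),35).round(1), "along far face base/left",ray(d,f([(154,290),(10,159)]),35).round(1))
```

```text
bar end [[607.  249.9  86.2]
 [638.6 249.   86.2]]
fence inner top edge corner, base corner [[652.6 267.2  57. ]] [[652.7 267.1  35. ]] along far face base/left [[654.3 196.4  35. ]
 [579.  269.2  35. ]]
```

Call:
carry_out --pt "0.018 0 -0.006 -0.4 0 0" --pt "0.008 0 -0.002 0 0 0" --pt "0 0 0 0 0 0"

```text
t: 7.42
ee_pos: [622.7, 198.6, 72.4]
orientation: [1.227, 1.196, -1.221]
ft_force: [-0.6, -0.1, -2.0]
width: 22.0
```

```bash
python3 plan.py 621 197 69.5 -1.2
```

```text
t 7.42 pos [622.7 198.6  72.4] yaw -1.21 tilt [ 4.6e-03  4.0e-04 -1.0e+00] q [ 0.29  0.65  1.65 -0.    0.84  0.31] F [-0.6 -0.1 -2. ] w 22.0 rows 1
[0.0029, -0.0017, 0.0016] -0.01
```

Call:
carry_out --pt "0.0025 -0.003 0.001 0 0 -0.25" --pt "0 -0.015 0 0 0 0" --pt "0 -0.015 0 0 0 0" --pt "0 -0.015 0 0 0 0" --pt "0 -0.015 0 0 0 0" --pt "0 -0.01 0 0 0 0"

```text
t: 8.18
ee_pos: [544.4, 199.2, 70.5]
orientation: [1.225, 1.199, -1.224]
ft_force: [-0.3, 0.4, -2.2]
width: 21.6
```

```bash
python3 plan.py 440 193 69.5 -1.2
```

```text
t 8.18 pos [544.4 199.2  70.5] yaw -1.2 tilt [ 4.e-04  7.e-04 -1.e+00] q [0.33 0.57 1.82 0.   0.75 0.35] F [-0.3  0.4 -2.2] w 21.6 rows 2
[0.0005, -0.0521, 0.0042] -0.0
[0.0005, -0.0521, 0.0042] -0.0
```

Call:
carry_out --pt "0.001 -0.012 0 0 0 0" --pt "0 -0.012 0 0 0 0" --pt "0 -0.012 0 0 0 0" --pt "0 -0.012 0 0 0 0" --pt "0 -0.01 0 0 0 0" --pt "0 -0.01 0 0 0 0" --pt "0 -0.01 0 0 0 0" --pt "0 -0.01 0 0 0 0"

```text
t: 9.18
ee_pos: [451.0, 201.4, 69.7]
orientation: [1.226, 1.199, -1.223]
ft_force: [-0.5, -0.5, -3.4]
width: 22.0
```

```bash
python3 plan.py 440 193 69.5 -1.2;  python3 - <<'E'
from workcell import ctrl
from h import *
ims=[]
for n,(x,y,w,hh) in (("wrist",(170,0,373,280)),("side",(270,170,160,120))):
    d=ctrl.get_image(n); np.savez(f"pics/c_{n}.npz",**d); ims.append(cv2.resize(d["pixels"][y:y+hh,x:x+w],(640,480) if n=="wrist" else (640,480),interpolation=cv2.INTER_CUBIC))
cv2.imwrite("pics/c.png",cv2.resize(np.hstack(ims),(800,300)))
E
```

```text
t 9.18 pos [451.  201.4  69.7] yaw -1.21 tilt [ 0.0018  0.0011 -1.    ] q [0.4  0.48 2.01 0.   0.65 0.42] F [-0.5 -0.5 -3.4] w 22.0 rows 1
[0.0002, -0.0108, 0.0086] -0.01
```

View pics/c.png

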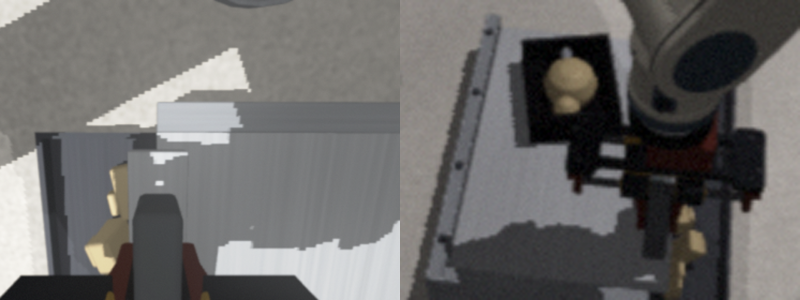

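The offcuts are at the plate edge in front of the bar, some already tipping into the trough. I'll go further.

Call:
carry_out --pt "0 -0.008 0 0 0 0" --pt "0 -0.008 0 0 0 0" --pt "0 -0.008 0 0 0 0" --pt "0 -0.006 0 0 0 0" --pt "0 0 0 0 0 0"

```text
t: 9.9
ee_pos: [418.5, 201.9, 69.7]
orientation: [1.225, 1.199, -1.223]
ft_force: [0.7, 0.0, -2.4]
width: 22.3
```

```bash
python3 plan.py 440 193 69.5 -1.2;  python3 - <<'E'
from workcell import ctrl
from h import *
ims=[]
for n,(x,y,w,hh) in (("wrist",(170,0,373,280)),("side",(270,170,160,120))):
    d=ctrl.get_image(n); np.savez(f"pics/d_{n}.npz",**d); ims.append(cv2.resize(d["pixels"][y:y+hh,x:x+w],(640,480) if n=="wrist" else (640,480),interpolation=cv2.INTER_CUBIC))
cv2.imwrite("pics/d.png",cv2.resize(np.hstack(ims),(800,300)))
E
```

```text
t 9.9 pos [418.5 201.9  69.7] yaw -1.17 tilt [ 1.2e-03  9.0e-04 -1.0e+00] q [0.42 0.45 2.07 0.   0.62 0.44] F [ 0.7  0.  -2.4] w 22.3 rows 1
[0.0002, 0.0217, 0.0085] 0.03
```

View pics/d.png

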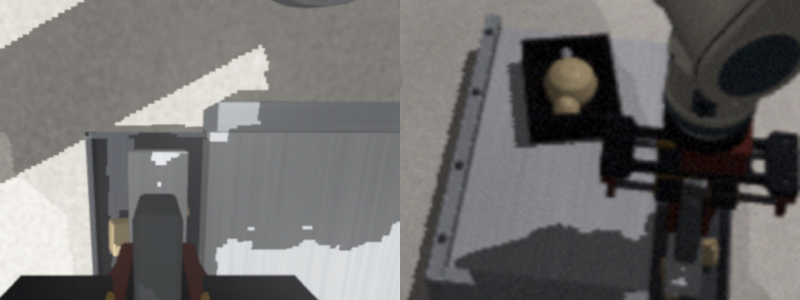

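The bar is past the edge over the trough, and the stage's left half is clear of chips. I'll lift and return the scraper.

Call:
carry_out --pt "-0.03 0 0 0 0 0" --pt "-0.05 0 0 0 0 0" --pt "-0.05 0 0 0 0 0"

```text
t: 10.38
ee_pos: [417.6, 200.9, 199.7]
orientation: [1.22, 1.202, -1.23]
ft_force: [-0.0, 0.4, -2.3]
width: 22.0
```

```bash
python3 plan.py 535 -297 190 -83.9
python3 - <<'E'
from workcell import ctrl
from h import *
d=ctrl.get_image("wrist"); np.savez("pics/e.npz",**d); p=d["pixels"]
hsv=cv2.cvtColor(p,cv2.COLOR_BGR2HSV); M=cv2.inRange(hsv,(8,45,30),(35,255,255))
for k in cv2.findContours(M,cv2.RETR_EXTERNAL,cv2.CHAIN_APPROX_NONE)[0]:
    if cv2.contourArea(k)>60: c=k[:,0].mean(0); print(cv2.contourArea(k),c.round(),ray(d,c,15).round())
E
```

```text
t 10.38 pos [417.6 200.9 199.7] yaw -1.22 tilt [-0.0057 -0.0023 -1.    ] q [0.42 0.22 1.99 0.   0.93 0.44] F [-0.   0.4 -2.3] w 22.0 rows 9
[0.0011, 0.0142, 0.055] 9.19
[0.0011, 0.0228, 0.0521] 9.19
[0.0011, 0.0309, 0.0477] 9.19
[0.0011, 0.0381, 0.0422] 9.19
[0.0011, 0.0443, 0.0356] 9.19
[0.0011, 0.0494, 0.0281] 9.19
[0.0011, 0.0533, 0.0198] 9.19
[0.0011, 0.0558, 0.011] 9.19
[0.0011, 0.0568, 0.002] 9.19
4206.5 [314. 356.] [[408. -55.  15.]]
437.5 [363. 302.] [[477.  34.  15.]]
467.0 [270. 302.] [[349.  36.  15.]]
1142.5 [619. 220.] [[795. 146.  15.]]
87.0 [588. 207.] [[752. 163.  15.]]
```

Call:
carry_out --pt "0 0.014 0.055 9.2 0.1 0.3" --pt "0 0.023 0.052 9.2 0 0" --pt "0 0.031 0.048 9.2 0 0" --pt "0 0.038 0.042 9.2 0 0" --pt "0 0.044 0.036 9.2 0 0" --pt "0 0.049 0.028 9.2 0 0" --pt "0 0.053 0.02 9.2 0 0" --pt "0 0.056 0.011 9.2 0 0"

```text
t: 11.42
ee_pos: [524.5, -251.9, 208.1]
orientation: [2.123, 0.246, -2.077]
ft_force: [0.8, -0.9, -2.0]
width: 21.8
```

```bash
python3 plan.py 535 -297 190 -83.9
python3 - <<'E'
from workcell import ctrl
from h import *
d=ctrl.get_image("top"); np.savez("pics/f.npz",**d); p=d["pixels"]
hsv=cv2.cvtColor(p,cv2.COLOR_BGR2HSV); M=np.zeros(p.shape[:2],np.uint8); M[165:280,225:352]=cv2.inRange(hsv,(8,45,30),(35,255,255))[165:280,225:352]
for k in cv2.findContours(M,cv2.RETR_EXTERNAL,cv2.CHAIN_APPROX_NONE)[0]:
    if cv2.contourArea(k)>8: c=k[:,0].mean(0); print(cv2.contourArea(k),c.round(),ray(d,c,15).round())
E
```

```text
t 11.43 pos [ 524.5 -251.9  208.1] yaw -76.79 tilt [ 0.0212  0.0051 -0.9998] q [-0.48  0.37  1.75  0.02  1.    0.86] F [ 0.8 -0.9 -2. ] w 21.8 rows 1
[0.0181, 0.0463, 0.0004] 7.11
87.5 [257. 261.] [[402. 203.  15.]]
63.0 [273. 254.] [[423. 157.  15.]]
67.5 [247. 251.] [[429. 234.  15.]]
350.0 [314. 209.] [[561.  35.  15.]]
```

Call:
carry_out --pt "0.01 0.045 0.0004 7 -1.2 0" --pt "0 0 0 0 0 0" --pt "0 0 0 0 0 0"

```text
t: 11.85
ee_pos: [535.9, -306.2, 197.1]
orientation: [2.176, 0.097, -2.17]
ft_force: [-0.1, -0.2, -2.5]
width: 22.1
```

```bash
python3 plan.py 535 -297 34.5 -83.9
```

```text
t 11.85 pos [ 535.9 -306.2  197.1] yaw -84.72 tilt [ 0.0027 -0.0026 -1.    ] q [-0.54  0.44  1.67 -0.    1.03  0.94] F [-0.1 -0.2 -2.5] w 22.1 rows 3
[0.0542, -0.0032, 0.0002] -0.27
[0.0542, -0.0032, 0.0001] -0.27
[0.0542, -0.0032, 0.0001] -0.27
```

Call:
carry_out --pt "0.045 -0.003 0 -0.3 -0.15 0" --pt "0.045 -0.003 0 -0.3 0 0" --pt "0.035 -0.003 0 0 0 0" --pt "0.015 0 0 0 0 0" --pt "0.008 0 0 0 0 0" --pt "0 0 0 0 0 0"

```text
t: 12.6
ee_pos: [537.7, -293.8, 49.0]
orientation: [2.167, 0.115, -2.155]
ft_force: [0.5, -0.2, -2.3]
width: 22.4
```

```bash
python3 plan.py 535 -297 34.5 -83.9
```

```text
t 12.6 pos [ 537.7 -293.8   49. ] yaw -83.59 tilt [ 0.0058 -0.0052 -1.    ] q [-0.52  0.64  1.75 -0.    0.75  0.94] F [ 0.5 -0.2 -2.3] w 22.4 rows 1
[0.0145, 0.0028, 0.0031] 0.31
```

Call:
carry_out --pt "0.008 0.002 0.002 0.3 -0.3 -0.3" --pt "0.004 0 0 0 0 0" --pt "0.002 0 0 0 0 0" --pt "0 0 0 0 0 0"

```text
t: 13.1
ee_pos: [537.7, -297.7, 36.9]
orientation: [2.17, 0.111, -2.161]
ft_force: [0.7, 0.2, -2.3]
width: 22.3
```

```bash
python3 plan.py 535 -297 33.4 -83.9
```

```text
t 13.1 pos [ 537.7 -297.7   36.9] yaw -83.93 tilt [ 0.004  -0.0029 -1.    ] q [-0.52  0.66  1.75 -0.    0.73  0.94] F [ 0.7  0.2 -2.3] w 22.3 rows 1
[0.0035, -0.001, 0.0026] -0.03
```

Call:
carry_out --pt "0.002 -0.001 0.002 0 -0.2 -0.15" --pt "0.0015 0 0 0 0 0" --pt "0.001 0 0 0 0 0" --pt "0 0 0 0 0 0"

```text
t: 13.6
ee_pos: [535.7, -297.2, 33.5]
orientation: [2.167, 0.114, -2.166]
ft_force: [0.6, -0.0, -2.3]
width: 22.0
```

```bash
python3 plan.py 535 -297 33.4 -83.9
```

```text
t 13.6 pos [ 535.7 -297.2   33.5] yaw -83.93 tilt [ 8.0e-04 -1.1e-03 -1.0e+00] q [-0.53  0.66  1.75 -0.    0.73  0.94] F [ 0.6 -0.  -2.3] w 22.0 rows 1
[0.0001, -0.0002, 0.0007] -0.03
```

Still 2.3 N hanging, so another hair down, then open.

Call:
carry_out --pt "0.001 0 0 0 0 0" --pt "0.001 0 0 0 0 0"

```text
t: 13.85
ee_pos: [535.8, -297.3, 33.3]
orientation: [2.167, 0.113, -2.165]
ft_force: [-5.1, 1.9, 11.4]
width: 21.9
```

Call:
carry_out --pt "0 0 0 0 0 0" --pt "0 0 0 0 0 0" --pt "0 0 0 0 0 0" --pt "0 0 0 0 0 0" --pt "0 0 0 0 0 0" --grip 0.4

```text
t: 14.48
ee_pos: [536.4, -297.5, 33.3]
orientation: [2.168, 0.113, -2.164]
ft_force: [0.3, -0.6, -0.9]
width: 52.5
```

Call:
carry_out --pt "-0.02 0 0 0 0 0" --pt "-0.05 0 0 0 0 0" --pt "-0.05 0 0 0 0 0"

```text
t: 14.85
ee_pos: [534.0, -296.1, 154.6]
orientation: [2.163, 0.118, -2.173]
ft_force: [0.6, -0.8, 0.4]
width: 52.7
```

```bash
python3 plan.py 553 -85 150 -1.2
```

```text
t 14.85 pos [ 534.  -296.1  154.6] yaw -83.93 tilt [-0.0047  0.0022 -1.    ] q [-0.53  0.49  1.71 -0.    0.95  0.94] F [ 0.6 -0.8  0.4] w 52.7 rows 8
[0.0006, -0.026, -0.0052] -10.34
[0.0006, -0.0246, -0.0097] -10.34
[0.0006, -0.0225, -0.014] -10.34
[0.0006, -0.0196, -0.0178] -10.34
[0.0006, -0.0161, -0.021] -10.34
[0.0006, -0.0121, -0.0236] -10.34
[0.0006, -0.0076, -0.0254] -10.34
[0.0006, -0.003, -0.0263] -10.34
```

Call:
carry_out --pt "0 -0.026 -0.005 -10.3 0.2 0" --pt "0 -0.025 -0.01 -10.3 0 0" --pt "0 -0.0225 -0.014 -10.3 0 0" --pt "0 -0.02 -0.018 -10.3 0 0" --pt "0 -0.016 -0.021 -10.3 0 0" --pt "0 -0.012 -0.024 -10.3 0 0" --pt "0 -0.008 -0.025 -10.3 0 0" --pt "0 -0.003 -0.026 -10.3 0 0"

```text
t: 15.85
ee_pos: [555.1, -82.0, 172.4]
orientation: [1.202, 1.197, -1.185]
ft_force: [-0.5, -0.1, 0.6]
width: 52.8
```

```bash
python3 plan.py 555 -80 46 -1.2
python3 - <<'E'
from workcell import ctrl
from h import *
d=ctrl.get_image("wrist"); t=ctrl.get_image("top"); np.savez("pics/g.npz",**d)
cv2.imwrite("pics/g.png",np.hstack([d["pixels"][0:300,160:560],cv2.resize(t["pixels"][160:280,220:380],(400,300),interpolation=cv2.INTER_CUBIC)]))
E
```

```text
t 15.85 pos [555.1 -82.  172.4] yaw 0.95 tilt [ 0.0206 -0.0062 -0.9998] q [-0.17  0.39  1.83 -0.    0.91 -0.18] F [-0.5 -0.1  0.6] w 52.8 rows 3
[0.0421, -0.0009, -0.001] 0.72
[0.0421, -0.0009, -0.0009] 0.72
[0.0421, -0.0009, -0.0009] 0.72
```

View pics/g.png

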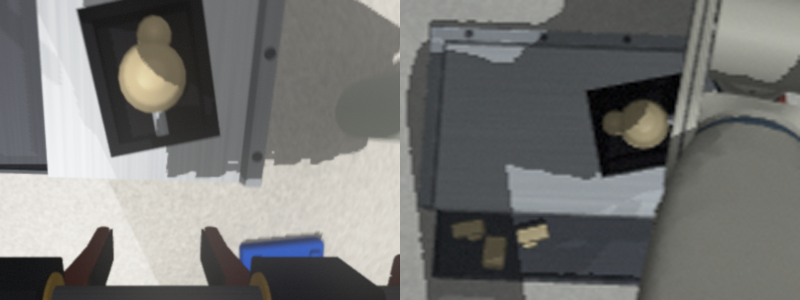

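All three chips lie in the trough. The holder's right face runs from crop (111,157) to (219,137).

Run:
```python
from h import *
d=dict(np.load("pics/g.npz")); print(ray(d,[(271,157),(379,137),(346,-2+0),(238,9)],71).round(1))
```

```text
[[515.4 -42.2  71. ]
 [612.  -22.9  71. ]
 [577.7  84.2  71. ]
 [492.1  74.5  71. ]]
```

Call:
carry_out --pt "0.04 0 0 0.7 0.35 -1.1" --pt "0.04 0 0 0.7 0 0" --pt "0.03 0 0 0.7 0 0" --pt "0.01 0 0 0 0 0" --pt "0 0 0 0 0 0"

```text
t: 16.58
ee_pos: [559.9, -84.5, 55.2]
orientation: [1.239, 1.183, -1.23]
ft_force: [-0.5, 0.2, 0.4]
width: 52.8
```

```bash
python3 plan.py 555 -60 45 -1.2
```

```text
t 16.57 pos [559.9 -84.5  55.2] yaw -2.08 tilt [ 0.0097 -0.002  -1.    ] q [-0.17  0.58  1.86 -0.    0.7  -0.13] F [-0.5  0.2  0.4] w 52.8 rows 1
[0.0101, -0.0059, -0.0243] -0.88
```

Call:
carry_out --pt "0.008 -0.005 -0.005 -0.9 0 -0.5" --pt "0.003 0 -0.01 0 0 0" --pt "0 0 -0.01 0 0 0" --pt "0 0 -0.008 0 0 0" --pt "0 0 -0.008 0 0 0" --pt "0 0 -0.008 0 0 0"

```text
t: 17.32
ee_pos: [557.6, -32.8, 46.7]
orientation: [1.224, 1.194, -1.222]
ft_force: [-0.5, -2.5, -1.4]
width: 52.9
```

```bash
python3 plan.py 558 138 44 -1.2
```

```text
t 17.32 pos [557.6 -32.8  46.7] yaw -1.14 tilt [ 0.005  -0.0031 -1.    ] q [-0.08  0.59  1.87 -0.    0.68 -0.06] F [-0.5 -2.5 -1.4] w 52.9 rows 3
[0.0007, -0.001, -0.0569] 0.02
[0.0007, -0.001, -0.0569] 0.02
[0.0007, -0.001, -0.0569] 0.02
```

Call:
carry_out --pt "0.001 0 -0.01 0 0.15 -0.25" --pt "0 0 -0.012 0 0 0" --pt "0 0 -0.012 0 0 0" --pt "0 0 -0.012 0 0 0" --pt "0 0 -0.012 0 0 0" --pt "0 0 -0.012 0 0 0" --pt "0 0 -0.012 0 0 0" --pt "0 0 -0.01 0 0 0"

```text
t: 18.32
ee_pos: [559.8, 65.8, 45.7]
orientation: [1.224, 1.199, -1.223]
ft_force: [-0.4, -2.6, 0.1]
width: 52.6
```

```bash
python3 plan.py 560 138 45 -1.2
python3 - <<'E'
from workcell import ctrl
from h import *
d=ctrl.get_image("wrist"); t=ctrl.get_image("side"); np.savez("pics/i.npz",**d)
cv2.imwrite("pics/i.png",np.hstack([d["pixels"][0:300,160:560],cv2.resize(t["pixels"][165:300,260:440],(400,300),interpolation=cv2.INTER_CUBIC)]))
E
```

```text
t 18.32 pos [559.8  65.8  45.7] yaw -1.15 tilt [ 1.e-03 -3.e-04 -1.e+00] q [ 0.1   0.59  1.86 -0.    0.69  0.12] F [-0.4 -2.6  0.1] w 52.6 rows 2
[0.0003, -0.0006, -0.0361] 0.02
[0.0003, -0.0007, -0.0361] 0.02
```

View pics/i.png

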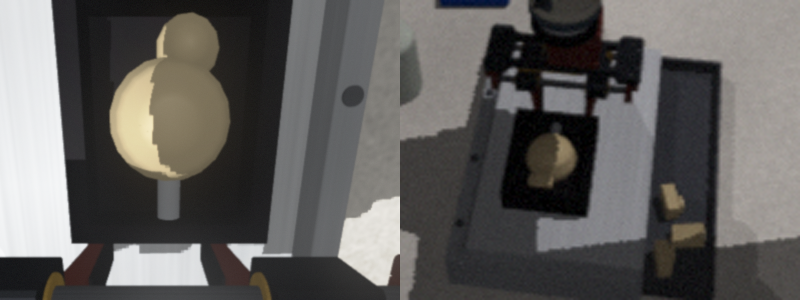

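The holder is now square against both fingers, clear of the fences, and sliding with about 2.6 N.

Call:
carry_out --pt "0 0 -0.012 0 0 0" --pt "0 0 -0.012 0 0 0" --pt "0 0 -0.012 0 0 0" --pt "0 0 -0.01 0 0 0" --pt "0 0 -0.008 0 0 0" --pt "0 0 -0.005 0 0 0" --pt "0 0 -0.003 0 0 0"

```text
t: 19.3
ee_pos: [561.1, 131.9, 45.7]
orientation: [1.224, 1.199, -1.223]
ft_force: [0.1, -2.6, -0.1]
width: 52.6
```

Call:
carry_out --pt "0 0 -0.002 0 0 0" --pt "0 0 -0.002 0 0 0" --pt "0 0 -0.002 0 0 0" --pt "0 0 -0.002 0 0 0"

```text
t: 19.8
ee_pos: [560.9, 138.1, 45.7]
orientation: [1.221, 1.198, -1.226]
ft_force: [-0.7, -20.2, 5.6]
width: 53.1
```

Force rose to 20 N at the left fence. Backing off and going round to the near side.

Call:
carry_out --pt "0 0 0.015 0 0 0" --pt "-0.03 0 0 0 0 0" --pt "-0.045 0 0 0 0 0" --pt "-0.03 0 0 0 0 0"

```text
t: 20.3
ee_pos: [558.8, 121.7, 150.6]
orientation: [1.22, 1.201, -1.231]
ft_force: [-0.2, 0.7, -0.5]
width: 52.7
```

```bash
python3 plan.py 470 208 150 88.8
python3 - <<'E'
from workcell import ctrl
from h import *
d=ctrl.get_image("wrist"); np.savez("pics/j.npz",**d); p=d["pixels"]
M=cv2.inRange(cv2.cvtColor(p,cv2.COLOR_BGR2HSV),(0,0,0),(180,255,45)); M[250:]=0
k=max(cv2.findContours(M,cv2.RETR_EXTERNAL,cv2.CHAIN_APPROX_NONE)[0],key=cv2.contourArea)
print(cv2.contourArea(k),cv2.boundingRect(k)); a=cv2.approxPolyDP(k,6,True)[:,0]; print(a.tolist(), ray(d,a,71)[:,:2].round(1).tolist())
E
```

```text
t 20.3 pos [558.8 121.7 150.6] yaw -1.24 tilt [-0.0061 -0.0025 -1.    ] q [ 0.19  0.44  1.8  -0.    0.91  0.22] F [-0.2  0.7 -0.5] w 52.7 rows 9
[0.0001, -0.0101, -0.0094] -10.0
[0.0001, -0.0083, -0.011] -10.0
[0.0001, -0.0063, -0.0122] -10.0
[0.0001, -0.004, -0.0131] -10.0
[0.0001, -0.0017, -0.0137] -10.0
[0.0001, 0.0007, -0.0137] -10.0
[0.0001, 0.0031, -0.0134] -10.0
[0.0001, 0.0054, -0.0127] -10.0
[0.0001, 0.0075, -0.0115] -10.0
9464.5 (262, 16, 134, 138)
[[262, 16], [267, 109], [277, 111], [279, 131], [282, 112], [293, 118], [294, 81], [318, 62], [325, 41], [341, 36], [356, 49], [352, 71], [364, 106], [336, 145], [370, 153], [385, 147], [395, 16]] [[521.2, 269.5], [520.6, 203.9], [528.5, 202.2], [529.3, 186.7], [532.5, 201.4], [541.1, 196.6], [543.0, 224.3], [562.0, 237.4], [567.5, 251.8], [579.5, 254.9], [590.9, 245.8], [588.0, 230.5], [597.8, 204.6], [575.5, 174.5], [603.6, 167.5], [615.8, 172.1], [619.3, 267.2]]
```

Call:
carry_out --pt "0 -0.01 -0.009 -10 0 0.3" --pt "0 -0.008 -0.011 -10 0 0" --pt "0 -0.006 -0.012 -10 0 0" --pt "0 -0.004 -0.013 -10 0 0" --pt "0 -0.002 -0.0135 -10 0 0" --pt "0 0.0005 -0.0135 -10 0 0" --pt "0 0.003 -0.013 -10 0 0" --pt "0 0.005 -0.0125 -10 0 0"

```text
t: 21.35
ee_pos: [480.1, 196.2, 153.3]
orientation: [0.125, 1.56, -0.118]
ft_force: [0.5, -0.6, 0.9]
width: 53.1
```

```bash
python3 plan.py 480 208 150 88.8
```

```text
t 21.35 pos [480.1 196.2 153.3] yaw 81.13 tilt [ 0.0072  0.0036 -1.    ] q [ 0.36  0.36  1.92  0.    0.85 -1.05] F [ 0.5 -0.6  0.9] w 53.1 rows 1
[0.0033, 0.0116, -0.0019] -7.67
```

Call:
carry_out --pt "0 0.0116 -0.002 -7.7 0.4 -0.25" --pt "0.035 0 0 0 0 0" --pt "0.035 0 0 0 0 0" --pt "0.025 0 0 0 0 0" --pt "0.008 0 0 0 0 0" --pt "0 0 0 0 0 0"

```text
t: 22.1
ee_pos: [479.9, 208.9, 47.3]
orientation: [0.013, 1.569, -0.009]
ft_force: [-0.1, -0.3, 0.7]
width: 52.7
```

```bash
python3 plan.py 480 208 45 88.8
```

```text
t 22.1 pos [479.9 208.9  47.3] yaw 89.2 tilt [ 0.0016  0.003  -1.    ] q [ 0.39  0.55  1.95  0.    0.64 -1.17] F [-0.1 -0.3  0.7] w 52.7 rows 1
[0.0023, -0.0009, 0.0001] 0.4
```

Call:
carry_out --pt "0.002 -0.001 0.008 0.4 0 -0.15" --pt "0 0 0.008 0 0 0" --pt "0 0 0.008 0 0 0" --pt "0 0 0.007 0 0 0" --pt "0 0 0.007 0 0 0" --pt "0 0 0.006 0 0 0" --pt "0 0 0.004 0 0 0" --pt "0 0 0.003 0 0 0"

```text
t: 23.1
ee_pos: [534.6, 206.9, 47.9]
orientation: [0.018, 1.569, -0.016]
ft_force: [-2.9, -0.0, 2.3]
width: 52.7
```

Call:
carry_out --pt "0 0 0.003 0 0 0" --pt "0 0 0.002 0 0 0" --pt "0 0 0.002 0 0 0"

```text
t: 23.48
ee_pos: [539.5, 206.7, 47.7]
orientation: [0.018, 1.574, -0.017]
ft_force: [-12.7, 2.6, 8.7]
width: 52.7
```

Call:
carry_out --pt "0 0 0.002 0 0 0" --pt "0 0 0.002 0 0 0"

```text
t: 23.72
ee_pos: [539.3, 206.5, 47.3]
orientation: [0.017, 1.582, -0.018]
ft_force: [-10.5, 2.3, 7.1]
width: 52.6
```

```bash
python3 plan.py 480 208 150 -1.2
```

```text
t 23.73 pos [539.3 206.5  47.3] yaw 88.72 tilt [-1.110e-02 -9.000e-04 -9.999e-01] q [ 0.34  0.61  1.82  0.    0.72 -1.21] F [-10.5   2.3   7.1] w 52.6 rows 9
[-0.0113, 0.0, -0.0067] 9.99
[-0.0113, -0.0012, -0.0066] 9.99
[-0.0113, -0.0023, -0.0063] 9.99
[-0.0113, -0.0033, -0.0058] 9.99
[-0.0113, -0.0043, -0.0052] 9.99
[-0.0113, -0.0051, -0.0043] 9.99
[-0.0113, -0.0058, -0.0034] 9.99
[-0.0113, -0.0063, -0.0023] 9.99
[-0.0113, -0.0066, -0.0012] 9.99
```

Solid stop at the far fence. Next is a final settling push to the left.

Call:
carry_out --pt "0 0 -0.015 0 -0.6 0" --pt "-0.035 0 0 0 0 0" --pt "-0.045 0 0 0 0 0" --pt "-0.03 0 0 0 0 0"

```text
t: 24.22
ee_pos: [525.1, 207.0, 158.4]
orientation: [0.016, 1.57, -0.018]
ft_force: [0.8, 0.1, 0.1]
width: 52.8
```

```bash
python3 plan.py 600 110 150 -1.2
```

```text
t 24.23 pos [525.1 207.  158.4] yaw 88.76 tilt [ 0.001  -0.0016 -1.    ] q [ 0.36  0.42  1.81 -0.    0.91 -1.19] F [0.8 0.1 0.1] w 52.8 rows 9
[0.001, -0.0106, 0.0086] 10.0
[0.001, -0.0089, 0.0103] 10.0
[0.001, -0.007, 0.0117] 10.0
[0.001, -0.0049, 0.0127] 10.0
[0.001, -0.0026, 0.0134] 10.0
[0.001, -0.0003, 0.0136] 10.0
[0.001, 0.0021, 0.0135] 10.0
[0.001, 0.0044, 0.0129] 10.0
[0.001, 0.0066, 0.0119] 10.0
```

Call:
carry_out --pt "0 -0.0105 0.0085 10 0 0" --pt "0 -0.009 0.01 10 0 0" --pt "0 -0.007 0.0115 10 0 0" --pt "0 -0.005 0.0125 10 0 0" --pt "0 -0.0025 0.0135 10 0 0" --pt "0 0 0.0135 10 0 0" --pt "0 0.002 0.0135 10 0 0" --pt "0 0.0045 0.013 10 0 0"

```text
t: 25.22
ee_pos: [600.8, 119.1, 165.5]
orientation: [1.14, 1.243, -1.11]
ft_force: [0.1, 0.2, -0.0]
width: 52.9
```

```bash
python3 plan.py 600 110 150 -1.2
```

```text
t 25.23 pos [600.8 119.1 165.5] yaw 6.3 tilt [ 0.024   0.0027 -0.9997] q [ 0.18  0.46  1.72 -0.    0.94  0.07] F [ 0.1  0.2 -0. ] w 52.9 rows 1
[0.0154, -0.0022, 0.009] 7.5
```

Call:
carry_out --pt "0.01 -0.002 0.009 7.5 0 -1.3" --pt "0 0 0 0 0 0" --pt "0.02 0 0 0 0 0"

```text
t: 25.6
ee_pos: [604.5, 109.4, 137.4]
orientation: [1.233, 1.193, -1.217]
ft_force: [-0.1, 0.4, 0.1]
width: 52.7
```

```bash
python3 plan.py 600 112 46 -1.2
```

```text
t 25.6 pos [604.5 109.4 137.4] yaw -1.33 tilt [ 0.0102  0.0026 -0.9999] q [0.16 0.51 1.72 0.   0.9  0.18] F [-0.1  0.4  0.1] w 52.7 rows 2
[0.0457, -0.0027, -0.0011] -0.06
[0.0457, -0.0027, -0.0011] -0.06
```

Call:
carry_out --pt "0.035 -0.003 0 0 0.1 -0.6" --pt "0.035 0 0 0 0 0" --pt "0.018 0 0 0 0 0" --pt "0 0 0 0 0 0"

```text
t: 26.1
ee_pos: [604.1, 111.4, 48.5]
orientation: [1.224, 1.203, -1.211]
ft_force: [0.0, -1.2, 0.0]
width: 52.7
```

```bash
python3 plan.py 600 138 46 -1.2
```

```text
t 26.1 pos [604.1 111.4  48.5] yaw -0.67 tilt [ 0.0058  0.0053 -1.    ] q [0.16 0.64 1.75 0.01 0.75 0.17] F [ 0.  -1.2  0. ] w 52.7 rows 1
[0.0026, -0.0045, -0.0266] 0.53
```

Call:
carry_out --pt "0.001 -0.004 0 0.5 -0.3 -0.3" --pt "0 0 -0.007 0 0 0" --pt "0 0 -0.006 0 0 0" --pt "0 0 -0.004 0 0 0" --pt "0 0 -0.003 0 0 0" --pt "0 0 -0.002 0 0 0"

```text
t: 26.85
ee_pos: [603.2, 135.9, 51.7]
orientation: [1.227, 1.196, -1.218]
ft_force: [0.2, -1.7, -0.2]
width: 52.9
```

```bash
python3 plan.py 600 138 46 -1.2
```

```text
t 26.85 pos [603.2 135.9  51.7] yaw -1.1 tilt [ 0.0071  0.0011 -1.    ] q [ 0.2   0.64  1.74 -0.    0.76  0.22] F [ 0.2 -1.7 -0.2] w 52.9 rows 1
[0.0057, -0.0033, -0.002] 0.1
```

Call:
carry_out --pt "0.002 0 -0.002 0 0 -0.3" --pt "0.002 0 -0.002 0 0 0" --pt "0 0 -0.002 0 0 0" --pt "0 0 -0.002 0 0 0"

```text
t: 27.35
ee_pos: [603.8, 136.9, 48.7]
orientation: [1.218, 1.194, -1.227]
ft_force: [-1.3, -10.8, 4.4]
width: 52.7
```

```bash
python3 plan.py 603 110 160 -1.2
```

```text
t 27.35 pos [603.8 136.9  48.7] yaw -1.14 tilt [ 4.0e-04 -7.8e-03 -1.0e+00] q [ 0.21  0.65  1.73 -0.01  0.77  0.24] F [ -1.3 -10.8   4.4] w 52.7 rows 2
[-0.0555, -0.0001, 0.0139] 0.03
[-0.0555, -0.0001, 0.0139] 0.03
```

Firm against the left fence at y 137–138, as in the first push. Retreating and checking.

Call:
carry_out --pt "0 0 0.012 0 0 0" --pt "0 0 0.01 0 0 0" --pt "-0.04 0 0 0 0 0" --pt "-0.05 0 0 0 0 0" --pt "-0.03 0 0 0 0 0" --pt "0 0 0 0 0 0"

```text
t: 28.1
ee_pos: [602.6, 112.3, 170.3]
orientation: [1.218, 1.196, -1.231]
ft_force: [-0.2, 0.3, 0.2]
width: 52.5
```

```bash
python3 plan.py 500 0 200 -1.2
python3 - <<'E'
from workcell import ctrl
from h import *
d=ctrl.get_image("wrist"); np.savez("pics/k.npz",**d)
s=ctrl.get_image("side"); np.savez("pics/ks.npz",**s)
cv2.imwrite("pics/k.png",np.hstack([cv2.resize(d["pixels"][0:225,200:500],(400,300),interpolation=cv2.INTER_CUBIC),cv2.resize(s["pixels"][115:310,260:440][15:],(400,300),interpolation=cv2.INTER_CUBIC)]))
E
```

```text
t 28.1 pos [602.6 112.3 170.3] yaw -1.26 tilt [-0.0031 -0.0073 -1.    ] q [ 0.17  0.47  1.69 -0.01  0.98  0.19] F [-0.2  0.3  0.2] w 52.5 rows 3
[-0.0095, -0.0334, 0.0382] -0.02
[-0.0095, -0.0334, 0.0382] -0.02
[-0.0095, -0.0334, 0.0382] -0.02
```

View pics/k.png

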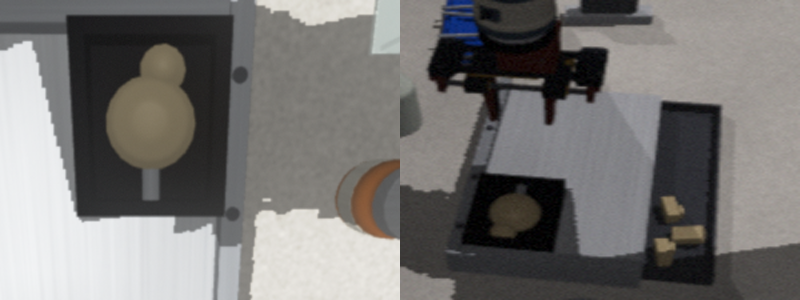

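Wrist and side views show the holder in the corner with its top edges along both fences, and three offcuts in the trough. Quick numeric check.

Run:
```python
from h import *
d=dict(np.load("pics/k.npz")); f=lambda q:np.array(q,float)*.75+[200,0]
print("holder FL FR NR NL z71",ray(d,f([(233,16),(224,216),(77,216),(67,15)]),71)[:,:2].round(1).tolist())
print("far fence inner top edge below holder z57",ray(d,f([(221,222),(219,298)]),57)[:,:2].round(1).tolist(),"left fence inner top",ray(d,f([(10,24),(60,24)]),57)[:,:2].round(1).tolist())
g=cv2.cvtColor(d["pixels"],cv2.COLOR_BGR2GRAY)
for r in (20,60,100,150): print("row",r,"cols 360-392",g[r,360:392].tolist())
for c in (265,300,350): print("col",c,"rows0-24",g[0:24,c].tolist())
```

```text
holder FL FR NR NL z71 [[651.9, 266.4], [649.6, 147.4], [550.1, 149.5], [553.2, 269.1]]
far fence inner top edge below holder z57 [[650.0, 141.2], [649.8, 83.6]] left fence inner top [[514.0, 269.5], [545.6, 268.8]]
row 20 cols 360-392 [41, 40, 40, 40, 41, 41, 41, 43, 40, 42, 41, 42, 43, 45, 64, 97, 108, 111, 112, 113, 112, 110, 110, 110, 110, 111, 111, 111, 112, 111, 111, 118]
row 60 cols 360-392 [32, 37, 35, 36, 36, 37, 37, 39, 38, 38, 37, 39, 58, 93, 100, 86, 70, 60, 61, 60, 61, 62, 64, 73, 89, 104, 109, 107, 107, 117, 121, 124]
row 100 cols 360-392 [37, 37, 39, 38, 37, 36, 37, 37, 37, 37, 53, 83, 101, 107, 109, 109, 108, 107, 108, 109, 111, 109, 109, 108, 108, 107, 108, 114, 117, 118, 119, 121]
row 150 cols 360-392 [50, 50, 51, 49, 50, 50, 51, 54, 71, 100, 109, 110, 109, 109, 109, 110, 111, 110, 110, 112, 111, 110, 113, 118, 123, 123, 123, 123, 124, 124, 124, 125]
col 265 rows0-24 [104, 104, 106, 106, 107, 108, 109, 108, 105, 105, 97, 63, 34, 29, 29, 27, 29, 28, 29, 29, 30, 27, 29, 29]
col 300 rows0-24 [107, 109, 107, 109, 111, 111, 111, 109, 107, 106, 98, 64, 38, 31, 31, 32, 32, 31, 32, 30, 31, 29, 32, 33]
col 350 rows0-24 [111, 110, 111, 114, 114, 113, 111, 110, 108, 108, 101, 68, 44, 40, 37, 38, 36, 38, 38, 39, 35, 38, 40, 38]
```

Run:
```python
from workcell import ctrl
from h import *
s=ctrl.get_image("side"); a=np.load("pics/side0.npz")["pixels"]
cv2.imwrite("pics/z.png",np.hstack([a[30:350,130:440],s["pixels"][30:350,130:440]]))
```

```text
(no output)
```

View pics/z.png

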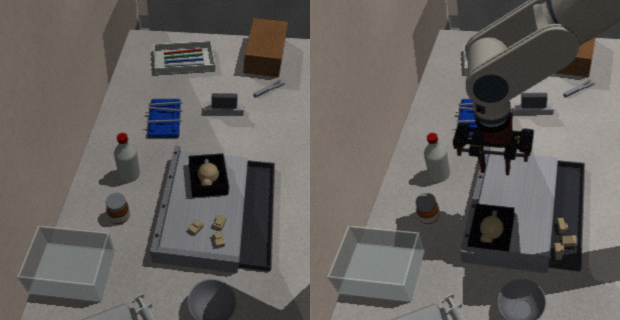

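Comparing before and after: the scraper stands upright at its old spot, the bystanders have not moved, the chips are in the trough and the holder is in the corner. Handing in.

```bash
python3 -c "
from workcell import ctrl
print(ctrl.get_obs()['t'],ctrl.close_job())"
```

```text
the job is handed in; nothing more can be done
28.25 None
```

I finished the job and handed it in at 28 s of the 72 s allowed.

- **Offcuts:** I wiped all three into the near trough in one sweep with the scraper bar. The top, side and wrist views show them there, and the stage is clear. The bar cleared the holder by design; I saw no sign of the gripper touching an offcut.
- **Scraper:** It stands upright on the table, back at its starting spot.
- **Holder:** I pushed it with two fingers, first to the left fence, then to the far fence, then a last settling push to the left. The holder met firm resistance each time: about 20 N, 13 N and 11 N.
- **Last checks:** No gap shows in the wrist picture. The holder's top edges lie about 1 mm from both fence lines, which is within the 2 mm calibration error, and the holder is square. The side view shows the bystanders it can see unmoved; the arm hid part of the rack and pen tray. The fingers were clear of everything at hand-in.

No check failed. The only disagreement was early on, when the top and wrist views differed by about 5 mm on the scraper's position and up to about 10 mm on one holder corner. The jaws and the two-finger push absorbed both differences.

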